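# Close and lock the cover of a shielded test box

### The job

The hinged cover of the black test box stands ajar. Push it down flush with your fingertips, then set a fingertip in the slot of the round quarter-turn fastener and turn it clockwise, seen from above, to its stop so that the cover is locked. Only push on the cover's top, do not pinch or lift it, and leave the attenuator, the wrench and the parts box where they are.

Things in the scene. Friction and masses are not known exactly. Their poses are not given: they have to be found in the camera images.
- test_box: black shielded test box, 246 x 276 mm, on a fixed aluminium base plate 300 x 360 x 10 mm. Origin: middle of the plate's underside, on the bench (z = 0); x points from the front (fastener side) to the hinge at the rear, y left, z up. The rim is 85 mm and the closed cover's top 103 mm above the bench. Ports stick 12 mm out of its left and right walls, 48 mm up
- cover (a joint): hinge angle of the black cover, rad: 0 is closed flush on the rim (a stop), grows as it opens upward, starts 0.3 to 0.5. The cover is 250 mm from hinge to front, 280 mm wide, 18 mm thick; the hinge runs along the box's y, 125 mm behind the box's origin, level with the rim. Stiff: it stays where it is left; a push of 2 to 5 N on the push spot moves it down
- fastener (a joint): turn of the fastener, rad: 0 unlocked (slot along the box's x), 1.571 locked, at its stop (slot parallel to the front edge); grows clockwise seen from above, starts 0 to 0.3. Friction holds it where it is left; it takes 0.14 N m (7 N at 20 mm from the axis). Turned with the cover open, its cam tongue would land on the keeper and keep the cover from closing
- push_spot (a point): free spot on top of the cover (on its pale label), on the middle line, 112 mm from the hinge, between the steel ring of the fastener and the hinge: a good place to push it shut
- cover_front (a point): middle of the cover's upper front edge, 250 mm from the hinge; x points along the cover to the hinge, z up from its top
- slot_center (a point): on the axis of the fastener, on the slot floor: an aluminium disc 91 mm across, flush in the cover, 180 mm from the hinge on the middle line. A straight slot 42 mm wide, 12 mm deep, with upright walls runs right across it through the axis; the ends are closed by the cover's round hole (93 mm). Floor 91 mm above the bench when closed. x along the slot, y across, z up the axis
- slot_dot_end (a point): white dot on the slot floor, 37 mm from the axis, at the end of the slot that points to the front when unlocked; when locked it has come round to the left (+y), at the red dot on the cover
- attenuator: steel cylinder with black rings, 33 mm across, 56 mm high, loose, upright on the bench left of the box; origin under its middle. Leave it alone
- wrench: small loose steel wrench, 140 mm long, lying on the bench right of the box; origin about its middle, on the bench. Leave it alone
- parts_box: pale closed plastic box with a white lid, 79 x 119 x 34 mm, loose on the bench behind and left of the test box; origin under its middle. Leave it alone

How it is judged:
By the outcome, as a careful person would: the job done as asked, in the order asked, and still so for the second after the job is handed in, with the robot touching nothing.
It also fails if it takes over 45 s, if anything falls off the work surface, if the arm or the gripper's body presses on something with over 40 N, if the wrist force passes 120 N, or if a joint passes its speed limit or range.

### The arm

A 6-joint arm with a two-finger parallel gripper is mounted at the origin on the work surface. World frame = base frame: x ahead of the robot, y to its left, z up, the work surface at z = 0. Lengths are in m, angles in rad, forces in N, time in s.
With the tool pointing down it reaches from about 0.225 to 0.875 m from the base axis. Payload 3.4 kg.
Tool frame: the origin (TCP) lies midway between the tips of the shut fingers; the grasp point (between the pads) lies 19 mm behind it; z points along the fingers, y is the line along which they close (so a half turn about z gives the same grasp; the last joint's range is limited). The gripper opens to 85 mm and grips with 20 to 120 N. Pads are 22 mm wide; open, the fingers measure 114 mm over their backs; the gripper's body (76 mm by 85 mm) begins 54 mm behind the grasp point. The pads swing forward as they close: fully open they stand 13 mm farther back than shut.
Start: joints at [-0.121, 0.276, 1.505, -0, 1.361, -0.121], TCP at [0.575, -0, 0.231] pointing down, gripper open.
Joint ranges: [-2.89, 2.89], [-0.75, 2.08], [0.22, 2.7], [-1.18, 4.32], [0.11, 2.71], [-2.7, 2.7]. Speed limits (rad/s): [2.57, 2.57, 3.14, 3.14, 3.14, 3.14].

### API

Orientations are given as a unit quaternion [w, x, y, z].
In Python, from rig import * gives the robot as it stands.
- The arm moves only by the tool apply_moves, never from a script. Its argument "steps" is one flat list of numbers, 4 for each row, row after row: the shift along the world's x, y, z in cm, then the turn about the world's z in degrees. A call has 1 to 8 rows; each row is the pose to reach, as a shift and turn from the pose commanded when the call began; what a row does not reach only later rows make up. A row lasts 1/12 s, in which the tool goes at most 41.7 mm and 7.16 degrees, less where a joint would pass 70% of its speed; a pose out of reach is approached as far as the arm can. A call with a gripper value outside its range is refused whole. "jaw" is the closure in counts, from 0 (fully open) to 255 (shut), set as the call begins (left out, the last holds). The fingers move at their own pace and stop on an object; "newtons" is the grip in N (left out, the last holds). Time passes only in rows, so rows that repeat a pose let the fingers close. It gives the time, the measured TCP pose, the force, the opening and the grip force at its end, in the units of the state.
- get_state(): the state, without advancing time (a new reading comes with each control period).
- get_image(name): name is "scene" or "side" or "wrist"; returns the picture (384x512x3 uint8, red, green, blue); there is no depth.
- calibration(name): a dict with "fx", "fy", "cx", "cy" (pixels), "xyz" and "rotation" of the camera in the world. Camera axes: x right, y up, looking along -z (the intrinsics and any distortion apply to the point x, -y, -z); pixel columns grow to the right and rows downward; lengths in m; the calibration is good to about 2 mm. A picture is of the moment at which its call begins: read the wrist's pose just before it. calibration takes no time and is no camera call; for the wrist camera it gives the pose at the moment of the call.
- sign_off(): hands the job in; it is judged then, once.
The state is a dict: "clock": time; "qpos": joint angles; "qd": joint speeds; "effort": joint torques, N m; "position": TCP position; "ee_rot": TCP orientation; "contact_force": force on the tool from outside, world axes, zero at the start; "moment": the same for the moment, N m; "width": finger opening in m; "gripper_force": force on a finger pad.
Only numpy, scipy, OpenCV 4.12 (cv2) and the standard library are available. Lean on these libraries where they do the work, as an engineer would, in place of code of your own. Each camera call takes 0.05 s, during which the arm holds its last target. There are 200 camera calls.

## Working session

There is one attempt and no reset: what is moved stays moved. The work goes in short steps, Python scripts to look and compute and a tool call to move; the robot and the scene stay as the last step left them, time stands still between calls to the robot, and variables do not carry over. Pictures are saved under pics/ and viewed, at most 10 in all, crops included, and the job is handed in when it is done.

Besides the shell and the picture viewer there is one more tool, called as a command line: name --argument value ..., lists and objects as JSON in quotes. apply_moves: Moves the arm, as the interface text tells. Its arguments: {"type":"object","properties":{"steps":{"type":"array","items":{"type":"number"}},"jaw":{"type":"number"},"newtons":{"type":"number"}},"required":["steps"]}

```bash
mkdir -p pics; cat > h.py <<'E'
from rig import *
import numpy as np, cv2
def snap(n,f):
    c=calibration(n); im=get_image(n); cv2.imwrite('pics/'+f,im[:,:,::-1]); return c,im
def proj(c,P):
    P=np.atleast_2d(P); R=np.array(c['rotation']); 
    q=(P-np.array(c['xyz']))@R
    return np.c_[c['fx']*q[:,0]/-q[:,2]+c['cx'], c['fy']*-q[:,1]/-q[:,2]+c['cy']]
def ray(c,u,v,z):
    R=np.array(c['rotation']); d=R@np.array([(u-c['cx'])/c['fx'],-(v-c['cy'])/c['fy'],-1])
    o=np.array(c['xyz']); return o+d*(z-o[2])/d[2]
E
python3 - <<'E'
from h import *
a,im1=snap('scene','s1.png'); b,im2=snap('side','d1.png')
print(a,b,get_state())
E
```

```text
{'fx': 397.4899763414284, 'fy': 397.4899763414284, 'cx': 256.00499083626033, 'cy': 191.25704350498538, 'xyz': array([ 1.06973882, -0.44124894,  0.97377913]), 'rotation': array([0.87977485, 0.30844721, 0.11603825, 0.34262466])} {'fx': 428.3993268445285, 'fy': 428.3993268445285, 'cx': 254.9062637901677, 'cy': 192.57350562737204, 'xyz': array([0.28256653, 0.88106156, 0.6232094 ]), 'rotation': array([-0.16286225, -0.08335988,  0.48584375,  0.85468291])} {'clock': 0.1, 'qpos': array([-1.21017898e-01,  2.76517457e-01,  1.50602256e+00,  2.50055488e-05,
        1.36070605e+00, -1.20978127e-01]), 'qd': array([-0.00141461, -0.00062819, -0.00208831,  0.00101813, -0.00074443,
        0.00076091]), 'effort': array([ 1.55745878e-03, -4.17697620e+01, -2.46405226e+01, -1.74112388e-04,
        5.80947395e-03,  2.85749664e-07]), 'position': array([5.74519172e-01, 5.17740399e-05, 2.30527984e-01]), 'ee_rot': array([-6.58393581e-04,  7.07122451e-01,  7.07090627e-01, -5.00111546e-04]), 'contact_force': array([ 0.2019637 , -0.15492924, -0.56620789]), 'moment': array([-0.02745334,  0.00208612,  0.01343293]), 'gripper_force': 0.0, 'width': 0.08515307489982547}
```

Rotation is a quaternion (w,x,y,z).

```bash
sed -i "s/R=np.array(c\['rotation'\])/R=rm(c)/" h.py; cat >> h.py <<'E'
from scipy.spatial.transform import Rotation
def rm(c): return Rotation.from_quat(np.roll(c['rotation'],-1)).as_matrix()
E
cd pics; python3 -c "
import cv2
for n in('s1','d1'): cv2.imwrite(n+'b.png',cv2.resize(cv2.imread(n+'.png'),(800,600)))"
```

```text
(no output)
```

View pics/s1b.png

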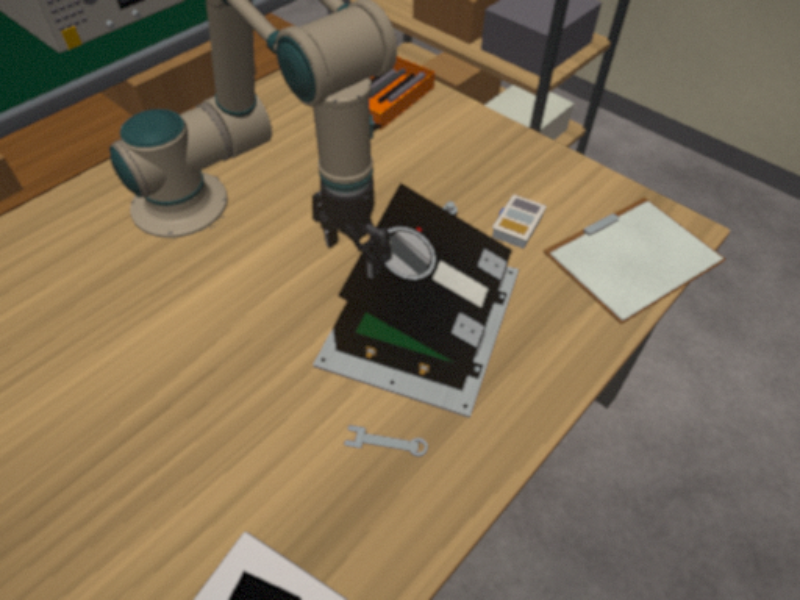

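View pics/d1b.png

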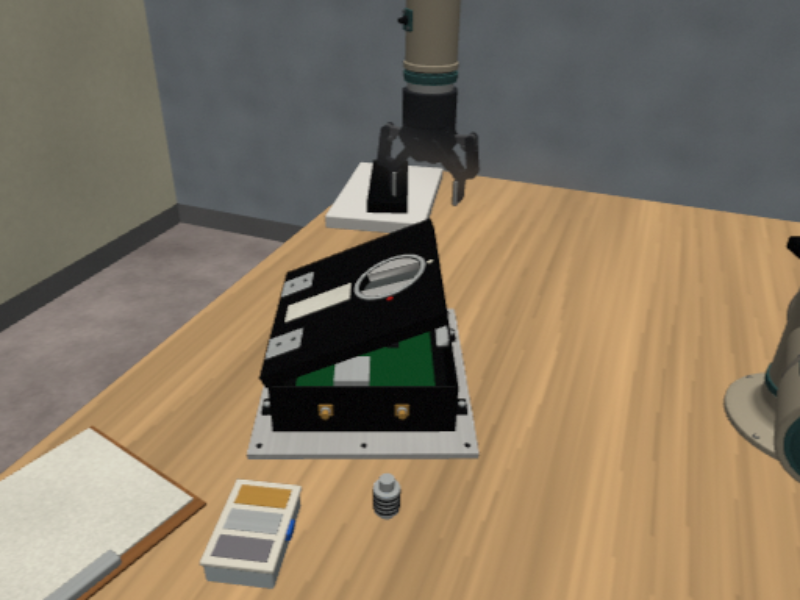

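```bash
cat >> h.py <<'E'
def w2(p,B): # box->world
    x,y,t=p[:3]; c,s=np.cos(t),np.sin(t); B=np.atleast_2d(B)
    return np.c_[x+c*B[:,0]-s*B[:,1], y+s*B[:,0]+c*B[:,1], B[:,2]]
def cov(th,d,y,h=.018): # d from hinge, h above cover underside (hinge level w/ rim .085)
    return np.array([.125-d*np.cos(th)-h*np.sin(th), y, .085+d*np.sin(th)+h*np.cos(th)])
E
python3 - <<'E'
from h import *
from scipy.optimize import least_squares
a,b=calibration('scene'),calibration('side')
def res(p):
    th=p[3]
    S=[([-.15,-.18,.01],(317,365)),([.15,-.18,.01],(470,412)),([.15,.18,.01],(517,268)),(cov(th,.18,0),(410,253)),(cov(th,.25,.14),(402,185))]
    D=[([-.15,.18,.01],(477,452)),([.15,.18,.01],(250,455)),(cov(th,.18,0),(391,277)),(cov(th,.25,-.14),(432,222)),(cov(th,0,-.14),(287,272))]
    r=[]
    for c,L in((a,S),(b,D)):
        r.append(proj(c,w2(p,[q for q,_ in L]))*1.5625-np.array([u for _,u in L]))
    return np.concatenate(r).ravel()
s=least_squares(res,[.6,0,0,.4],loss='soft_l1',f_scale=3)
print(s.x,np.round(res(s.x).reshape(-1,2)))
p=s.x;th=p[3]
for n,q in(('push',cov(th,.112,0)),('pushclosed',cov(0,.112,0)),('slot',cov(th,.18,0)),('slotclosed',cov(0,.18,0)),('front',cov(th,.25,0)),('label px',cov(th,.112,0))): print(n,w2(p,q))
print(proj(a,w2(p,cov(th,.112,0)))*1.5625,proj(b,w2(p,cov(th,.112,0)))*1.5625)
E
```

```text
[0.61997884 0.13454681 0.40885004 0.38224055] [[ 0.  2.]
 [ 7.  4.]
 [ 4. -0.]
 [-7. -1.]
 [-8. -2.]
 [-1.  0.]
 [-7.  1.]
 [ 4.  1.]
 [ 1. -2.]
 [ 1.  1.]]
push [[0.63316343 0.14025922 0.14347699]]
pushclosed [[0.63190736 0.13971501 0.103     ]]
slot [[0.57527108 0.11517651 0.16884101]]
slotclosed [[0.56951202 0.11268131 0.103     ]]
front [[0.51567601 0.08935607 0.19495103]]
label px [[0.63316343 0.14025922 0.14347699]]
[[436.06911928 270.83841036]] [[349.91651339 294.14786922]]
```

apply_moves --steps '[0, 0, 4, 0, 1.5, 3.5, 6, 6, 3.1, 7, 6, 12, 4.7, 10.5, 6, 18, 6.5, 14.3, 6, 23, 6.5, 14.3, 6, 23, 6.5, 14.3, 6, 23]' --jaw 255 --newtons 20

```text
clock: 0.68
position: [0.6402, 0.1451, 0.2898]
ee_rot: [-0.001, 0.551, 0.835, -0.001]
contact_force: [0.3, -0.1, -0.1]
width: 0.0004
gripper_force: 0.0
```

```bash
python3 - <<'E'
from h import *
s=get_state(); a,im=snap('wrist','w1.png'); print(a,s['position'],s['ee_rot'],s['contact_force'],s['clock'])
p=np.array([0.61998,0.13455,0.40885,0.38224])
for d in(.112,.18,.25): print(d,proj(a,w2(p,cov(p[3],d,0))))
cv2.imwrite('pics/w1b.png',cv2.resize(im,(800,600))[:,:,::-1])
E
```

```text
{'fx': 324.99815937822405, 'fy': 324.99815937822405, 'cx': 255.8512250423911, 'cy': 189.87965256705846, 'xyz': array([0.60745909, 0.22065409, 0.43275622]), 'rotation': array([ 0.96683533, -0.15763421, -0.03134774,  0.19848985])} [0.64019029 0.14505191 0.28980518] [-8.01964357e-04  5.50747854e-01  8.34671042e-01 -6.39588343e-04] [ 0.32764122 -0.077226   -0.06298681] 0.6833
0.112 [[247.80403656 176.81306548]]
0.18 [[173.06966451 185.37317614]]
0.25 [[ 81.39454593 195.873688  ]]
```

View pics/w1b.png

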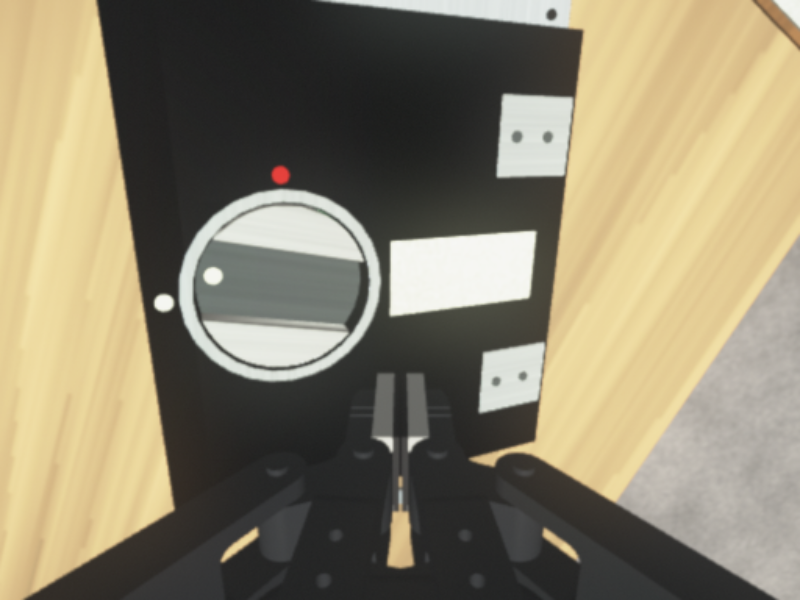

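```bash
python3 - <<'E'
from h import *
from scipy.optimize import least_squares
a,b,w=calibration('scene'),calibration('side'),calibration('wrist')
def res(p):
    th=p[3]
    S=[([-.15,-.18,.01],(317,365)),([.15,-.18,.01],(470,412)),([.15,.18,.01],(517,268)),(cov(th,.18,0),(410,253)),(cov(th,.25,.14),(402,185))]
    D=[([-.15,.18,.01],(477,452)),([.15,.18,.01],(250,455)),(cov(th,.18,0),(391,277)),(cov(th,.25,-.14),(432,222)),(cov(th,0,-.14),(287,272))]
    W=[(cov(th,.18,0),(280,285)),(cov(th,0,.14),(582,30)),(cov(th,0,-.14),(537,441)),(cov(th,.25,0),(146,300))]
    r=[]
    for c,L,k in((a,S,.7),(b,D,.7),(w,W,1)):
        r.append(k*(proj(c,w2(p,[q for q,_ in L]))*1.5625-np.array([u for _,u in L])))
    return np.concatenate(r).ravel()
s=least_squares(res,[.6,0,0,.4],loss='soft_l1',f_scale=3)
print(s.x,np.round(res(s.x).reshape(-1,2)).tolist())
p=s.x;th=p[3]
for n,q in(('push',cov(th,.112,0)),('pushclosed',cov(0,.112,0)),('slot',cov(th,.18,0)),('slotclosed',cov(0,.18,0)),('front',cov(th,.25,0))): print(n,w2(p,q))
E
```

```text
[0.62614217 0.13548382 0.39146849 0.35945957] [[1.0, 1.0], [5.0, 4.0], [5.0, 2.0], [-3.0, 1.0], [-3.0, 0.0], [-5.0, 1.0], [-10.0, -1.0], [0.0, 2.0], [-0.0, 1.0], [-1.0, 0.0], [3.0, 2.0], [-1.0, -1.0], [-2.0, -1.0], [-3.0, -0.0]]
push [[0.63892262 0.14075924 0.14124763]]
pushclosed [[0.63815872 0.14044392 0.103     ]]
slot [[0.58008413 0.11647233 0.16516788]]
slotclosed [[0.57530293 0.11449878 0.103     ]]
front [[0.5195151  0.09147109 0.18979167]]
```

apply_moves --steps '[0, -0.3, -4, 0, 0, -0.3, -8, 0, 0, -0.3, -11.5, 0, 0, -0.3, -13, 0, 0, -0.3, -14, 0, 0, -0.3, -15, 0, 0, -0.3, -15.5, 0, 0, -0.3, -16, 0]'

```text
clock: 1.4
position: [0.6407, 0.1393, 0.1326]
ee_rot: [0.001, 0.552, 0.834, 0.001]
contact_force: [-1.1, 0.1, 4.7]
width: -0.0004
gripper_force: 1.7
```

Contact at about 4.7 N, as expected; continue down.

apply_moves --steps '[0, 0, -0.4, 0, 0, 0, -0.8, 0, 0, 0, -1.2, 0, 0, 0, -1.6, 0, 0, 0, -2.0, 0, 0, 0, -2.4, 0, 0, 0, -2.6, 0, 0, 0, -2.7, 0]'

```text
clock: 2.07
position: [0.6395, 0.14, 0.1036]
ee_rot: [-0.001, 0.552, 0.834, -0.0]
contact_force: [-1.6, -1.9, 2.4]
width: 0.0
gripper_force: 1.4
```

apply_moves --steps '[0, 0, -0.1, 0, 0, 0, -0.2, 0, 0, 0, -0.3, 0, 0, 0, -0.3, 0]'

```text
clock: 2.4
position: [0.6397, 0.1401, 0.103]
ee_rot: [0.0, 0.552, 0.834, 0.0]
contact_force: [-5.1, -2.0, 9.7]
width: 0.0002
gripper_force: 5.1
```

apply_moves --steps '[0, 0, 3, 0, 0, 0, 7, 0, -3.2, -1.3, 9, 0, -6.4, -2.6, 10, 0, -6.4, -2.6, 10, 0, -6.4, -2.6, 10, 0]'

```text
clock: 2.9
position: [0.5758, 0.114, 0.2027]
ee_rot: [0.001, 0.552, 0.834, 0.001]
contact_force: [0.8, -0.4, -1.0]
width: 0.0001
gripper_force: 0.0
```

apply_moves --steps '[0, 0, 0, 0, 0, 0, 0, 0, 0, 0, 0, 0, 0, 0, 0, 0]' --jaw 135

```text
clock: 3.23
position: [0.5767, 0.1143, 0.2003]
ee_rot: [-0.0, 0.552, 0.834, -0.0]
contact_force: [-0.1, -0.5, -0.8]
width: 0.0403
gripper_force: 0.0
```

```bash
python3 - <<'E'
from h import *
s=get_state(); a,im=snap('wrist','w2.png'); print(a,s['position'],s['contact_force'],s['width'],s['clock'])
p=[0.62614217,0.13548382,0.39146849]
for d in(.112,.18,.25): print(d,proj(a,w2(p,cov(0,d,0)))*1.5625)
b,m=snap('side','d2.png'); print(proj(b,w2(p,[cov(0,.25,.14),cov(0,.25,.14,0),cov(0,0,.14,0)])))
cv2.imwrite('pics/w2b.png',cv2.resize(im,(800,600))[:,:,::-1])
cv2.imwrite('pics/d2b.png',cv2.resize(m[130:310,130:330],(800,720))[:,:,::-1][:600])
E
```

```text
{'fx': 324.99815937822405, 'fy': 324.99815937822405, 'cx': 255.8512250423911, 'cy': 189.87965256705846, 'xyz': array([0.54396832, 0.18991166, 0.34325943]), 'rotation': array([ 0.96710169, -0.15765319, -0.03170599,  0.1971155 ])} [0.57666314 0.11429973 0.20033905] [-0.09789683 -0.51845277 -0.78922669] 0.04025382260091422 3.2333
0.112 [[534.80495232 300.42251833]]
0.18 [[398.82524976 299.03056042]]
0.25 [[258.65116806 297.59566669]]
[[288.77935641 240.99596144]
 [288.27507943 248.14453487]
 [163.39024862 248.44789144]]
```

View pics/w2b.png

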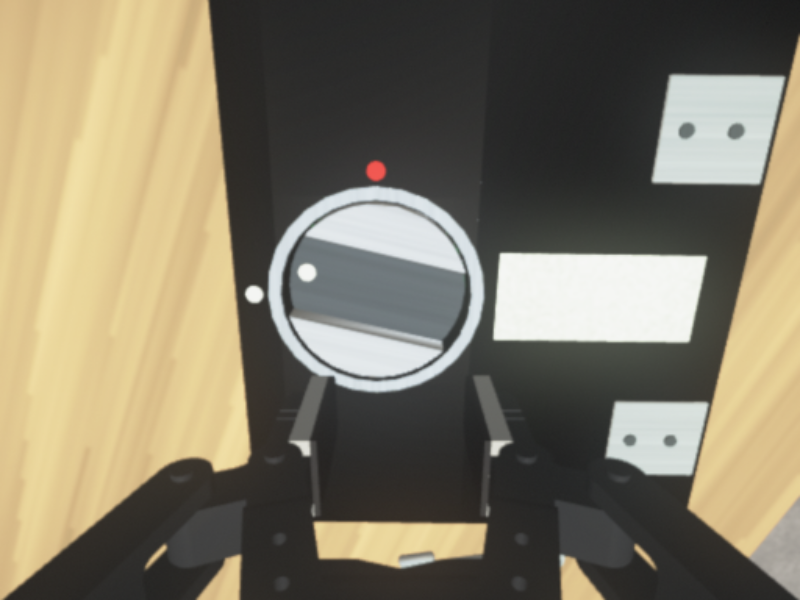

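View pics/d2b.png

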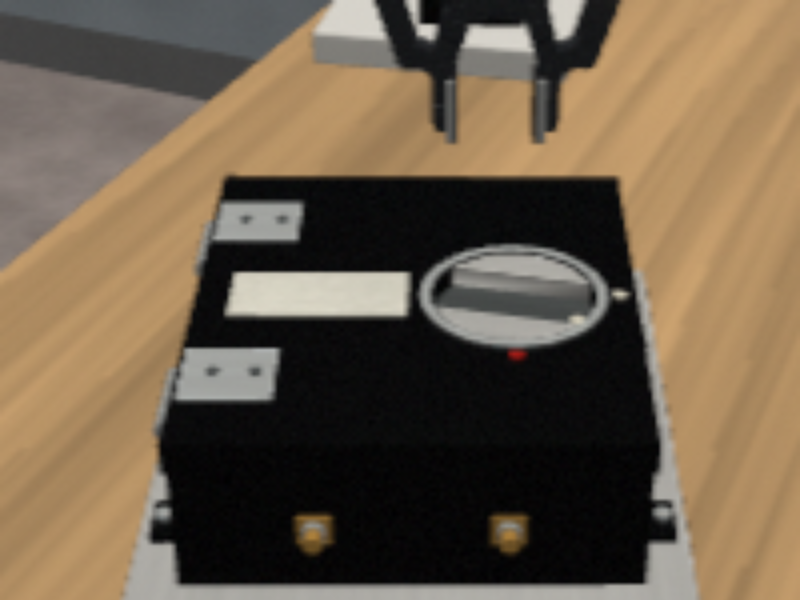

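```bash
python3 - <<'E'
from h import *
w,b,s=[calibration(n) for n in('wrist','side','scene')]
k=1/1.5625
print('wrist disc',ray(w,376*k,289*k,.103)); print('side disc',ray(b,130+514/4,130+297/4,.103))
f=lambda u,v,z=.103:ray(w,u*k,v*k,z)
P=[f(376,289),f(254,294),f(376,171),f(307,272,.091)]
for q in P: print(q)
d=P[0]-P[1]; print('yaw from front dot',np.degrees(np.arctan2(d[1],d[0])))
d=P[2]-P[0]; print('yaw from red',np.degrees(np.arctan2(d[1],d[0]))-90, np.linalg.norm(d))
d=P[0]-P[3]; print('slot dir',np.degrees(np.arctan2(d[1],d[0])),np.linalg.norm(d[:2]))
# slot walls at top: upper wall and lower wall lines
for A,B in(((306,236),(465,272)),((291,318),(442,348))):
    d=f(*B)-f(*A); print(np.degrees(np.arctan2(d[1],d[0])))
print('tips px',proj(w,get_state()['position'])*1.5625)
R=Rotation.from_quat(np.roll(get_state()['ee_rot'],-1)).as_matrix(); print('tool y',np.degrees(np.arctan2(R[1,1],R[0,1])))
m=cv2.imread('pics/s1.png')
E
```

```text
wrist disc [0.56261935 0.11474552 0.103     ]
side disc [0.56097892 0.11283354 0.103     ]
[0.56261935 0.11474552 0.103     ]
[0.5076253  0.08850811 0.103     ]
[0.54106019 0.16762877 0.103     ]
[0.52732248 0.10558439 0.091     ]
yaw from front dot 25.505588885286073
yaw from red 22.179472508242284 0.057108976667771025
slot dir 14.549796113943257 0.03646635521761203
9.94092435647198
10.88128169974409
tips px [[401.71792715 399.49667601]]
tool y 23.013617905599514
```

apply_moves --steps '[-1.5, 0, 0, -6, -1.5, 0, -3, -11, -1.5, 0, -6.5, -11, -1.5, 0, -8.5, -11, -1.5, 0, -9.5, -11, -1.5, 0, -10, -11, -1.5, 0, -10.4, -11, -1.5, 0, -10.4, -11]'

```text
clock: 4.0
position: [0.5617, 0.1141, 0.0976]
ee_rot: [0.0, 0.629, 0.777, 0.0]
contact_force: [-1.1, 0.5, -0.5]
width: 0.0402
gripper_force: 0.0
```

apply_moves --steps '[0, 0, -0.2, 0, 0, 0, -0.4, 0, 0, 0, -0.6, 0, 0, 0, -0.6, 0]'

```text
clock: 4.33
position: [0.5611, 0.114, 0.0915]
ee_rot: [0.0, 0.629, 0.777, 0.0]
contact_force: [-0.2, -0.2, -0.0]
width: 0.0403
gripper_force: 0.0
```

apply_moves --steps '[0, 0, -0.2, 0, 0, 0, -0.3, 0, 0, 0, -0.3, -4, 0, 0, -0.3, -9, 0, 0, -0.3, -14, 0, 0, -0.3, -19, 0, 0, -0.3, -24, 0, 0, -0.3, -28]'

```text
clock: 5.0
position: [0.5616, 0.1126, 0.0895]
ee_rot: [0.002, 0.799, 0.601, -0.0]
contact_force: [-0.8, -4.0, 5.2]
width: 0.0403
gripper_force: 4.3
```

apply_moves --steps '[0, 0, 0.05, -6, 0, 0, 0.05, -12, 0, 0, 0.05, -18, 0, 0, 0.05, -24, 0, 0, 0.05, -30, 0, 0, 0.05, -36, 0, 0, 0.05, -42, 0, 0, 0.05, -48]'

```text
clock: 5.67
position: [0.5614, 0.1142, 0.0895]
ee_rot: [-0.0, 0.975, 0.223, 0.001]
contact_force: [-0.1, 1.1, 2.1]
width: 0.0401
gripper_force: 3.8
```

```bash
python3 - <<'E'
from h import *
s=get_state(); a,im=snap('wrist','w3.png'); print(s['position'],s['contact_force'],s['moment'],s['gripper_force'],s['qpos'])
R=Rotation.from_quat(np.roll(s['ee_rot'],-1)).as_matrix(); print('tool y',np.degrees(np.arctan2(R[1,1],R[0,1])))
cv2.imwrite('pics/w3b.png',cv2.resize(im,(800,600))[:,:,::-1])
E
```

```text
[0.5614432  0.1141758  0.08949499] [-0.10124206  1.08919195  2.08744213] [0.21372438 0.02980568 0.13083856] 3.7817827898834366 [7.90447059e-02 3.85071553e-01 1.71993800e+00 2.75571901e-04
 1.03521142e+00 1.20080163e+00]
tool y -64.27999653327677
```

View pics/w3b.png

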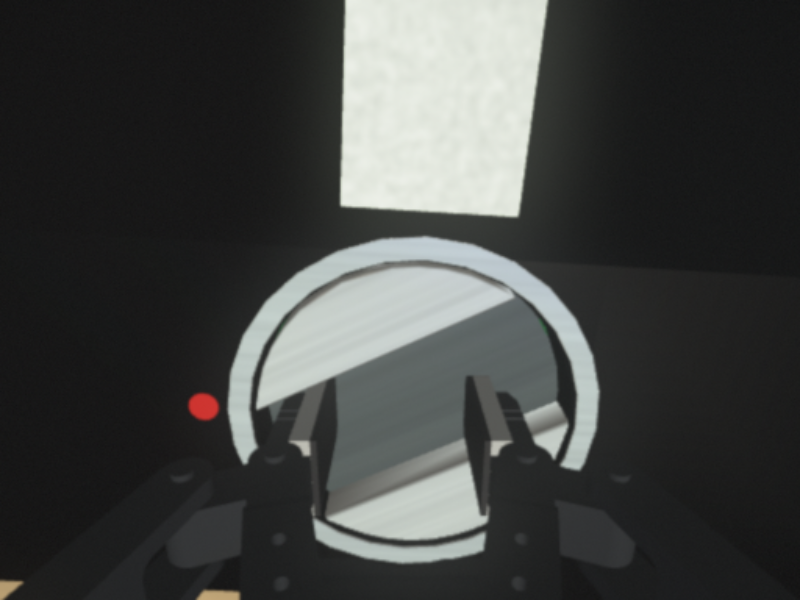

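The fingers are in the slot and driving it. The red dot is at (203,406), and the slot still lags the fingers by about 20°. I'll keep turning to the stop.

apply_moves --steps '[0, 0, 0, -5, 0, 0, 0, -10, 0, 0, 0, -14, 0, 0, 0, -18, 0, 0, 0, -20, 0, 0, 0, -22, 0, 0, 0, -22, 0, 0, 0, -22, 0]'

```text
invalid input at $.steps: expected a multiple of 4 numbers
```

```bash
python3 - <<'E'
from h import *
s=get_state(); print(s['position'],s['contact_force'],s['moment'],s['gripper_force'])
R=Rotation.from_quat(np.roll(s['ee_rot'],-1)).as_matrix(); print('tool y',np.degrees(np.arctan2(R[1,1],R[0,1])))
E
```

```text
[0.56145625 0.11422013 0.08947551] [0.23160079 0.898018   1.99879752] [0.0645463  0.02748657 0.05445003] 2.7166765735455556
tool y -64.46464893155864
```

apply_moves --steps '[0, 0, 0, -5, 0, 0, 0, -10, 0, 0, 0, -14, 0, 0, 0, -18, 0, 0, 0, -20, 0, 0, 0, -22, 0, 0, 0, -22]'

```text
clock: 6.3
position: [0.5625, 0.1149, 0.0895]
ee_rot: [-0.001, 0.999, 0.036, 0.002]
contact_force: [2.0, 3.5, 2.5]
width: 0.0403
gripper_force: 3.0
```

```bash
python3 - <<'E'
from h import *
s=get_state(); a,im=snap('wrist','w4.png');print(s['position'],s['contact_force'],s['moment'],s['gripper_force'])
R=Rotation.from_quat(np.roll(s['ee_rot'],-1)).as_matrix(); print('tool y',np.degrees(np.arctan2(R[1,1],R[0,1])))
E
```

```text
[0.562543   0.11491246 0.08951488] [2.04919022 3.50961015 2.50770877] [ 0.41871683 -0.27755947  0.03203446] 3.0056372824367372
tool y -85.92843943264278
```

apply_moves --steps '[0, 0, 0, -2, 0, 0, 0, -4, 0, 0, 0, -4]'

```text
clock: 6.6
position: [0.5628, 0.1149, 0.0895]
ee_rot: [-0.001, 1.0, 0.0, 0.002]
contact_force: [2.9, 4.1, 2.2]
width: 0.0403
gripper_force: 3.5
```

```bash
python3 - <<'E'
from h import *
s=get_state(); a,im=snap('wrist','w5.png');print(s['position'],s['contact_force'],s['moment'],s['gripper_force'])
R=Rotation.from_quat(np.roll(s['ee_rot'],-1)).as_matrix(); print('tool y',np.degrees(np.arctan2(R[1,1],R[0,1])))
cv2.imwrite('pics/w5b.png',cv2.resize(im,(800,600))[:,:,::-1])
E
```

```text
[0.56277321 0.11492537 0.08949704] [2.94440287 4.08741839 2.22421488] [ 0.61982932 -0.52614084  0.05512033] 3.5202069407783654
tool y -89.94666980488635
```

View pics/w5b.png

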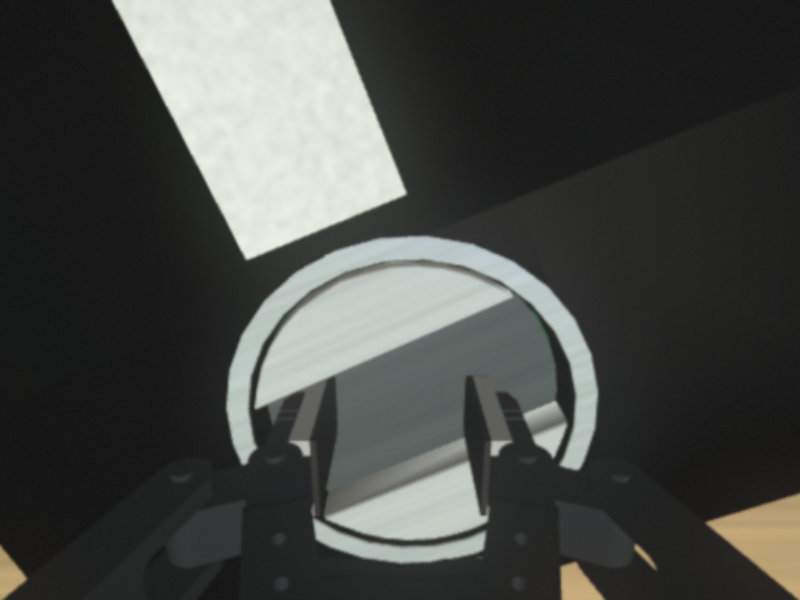

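The slot wall runs from (257,407) to (512,293), almost parallel to the label's front edge, so it's about at the locked angle. I'll push on gently until the moment rises.

apply_moves --steps '[0, 0, 0, -1.5, 0, 0, 0, -3, 0, 0, 0, -3]'

```text
clock: 6.9
position: [0.563, 0.115, 0.0895]
ee_rot: [-0.001, 1.0, -0.026, 0.002]
contact_force: [4.1, 3.6, 2.5]
width: 0.0401
gripper_force: 3.8
```

```bash
python3 - <<'E'
from h import *
s=get_state(); a,im=snap('wrist','w6.png');print(s['position'],s['contact_force'],s['moment'],s['gripper_force'])
R=Rotation.from_quat(np.roll(s['ee_rot'],-1)).as_matrix(); print('tool y',np.degrees(np.arctan2(R[1,1],R[0,1])))
E
```

```text
[0.56295307 0.11495872 0.08950519] [4.08086039 3.64316207 2.4870257 ] [ 0.65996952 -0.56242011  0.09049406] 3.833018563755104
tool y -92.92393686519605
```

apply_moves --steps '[0, 0, 0, -2, 0, 0, 0, -4, 0, 0, 0, -4]'

```text
clock: 7.2
position: [0.5633, 0.1146, 0.0896]
ee_rot: [-0.0, 0.998, -0.058, 0.003]
contact_force: [3.9, 4.2, 1.5]
width: 0.0405
gripper_force: 26.2
```

```bash
python3 - <<'E'
from h import *
s=get_state(); a,im=snap('wrist','w7.png');print(s['position'],s['contact_force'],s['moment'],s['gripper_force'])
R=Rotation.from_quat(np.roll(s['ee_rot'],-1)).as_matrix(); print('tool y',np.degrees(np.arctan2(R[1,1],R[0,1])))
cv2.imwrite('pics/w7b.png',cv2.resize(im,(800,600))[:,:,::-1])
E
```

```text
[0.56332794 0.11464409 0.08959576] [3.88154788 4.21941724 1.45695279] [ 0.75476698 -0.68997211  1.57703266] 26.192306579905562
tool y -96.62010894118282
```

View pics/w7b.png

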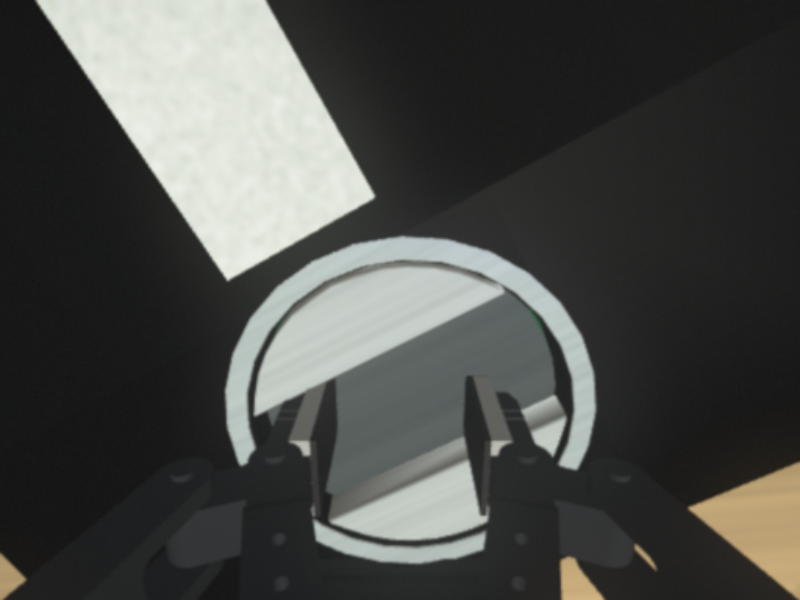

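The moment jumped to 1.6 N m, so the fastener is at its stop. Next I back off within the slot's slack, lift out and verify.

apply_moves --steps '[0, 0, 0, 4, 0, 0, 0, 10, 0, 0, 0, 14, 0, 0, 1, 14, 0, 0, 4, 14, 0, 0, 8, 14, 0, 0, 12, 14, 0, 0, 12, 14]'

```text
clock: 7.92
position: [0.565, 0.1138, 0.2174]
ee_rot: [0.0, 0.998, 0.061, 0.007]
contact_force: [1.3, -0.1, 1.2]
width: 0.0403
gripper_force: 0.0
```

```bash
python3 - <<'E'
from h import *
s=get_state(); print(s['position'],s['contact_force'],s['moment'])
b,m=snap('side','d3.png'); a,im=snap('wrist','w8.png')
A=cv2.resize(m[130:310,130:330],(444,400)); B=cv2.resize(im,(356,267)); C=np.zeros((400,800,3),np.uint8); C[:,:444]=A; C[:267,444:]=B
cv2.imwrite('pics/f.png',C[:,:,::-1])
E
```

```text
[0.56503052 0.11384404 0.21735849] [ 1.31465265 -0.05724005  1.20764337] [ 0.00378739 -0.03011091 -0.02969749]
```

View pics/f.png

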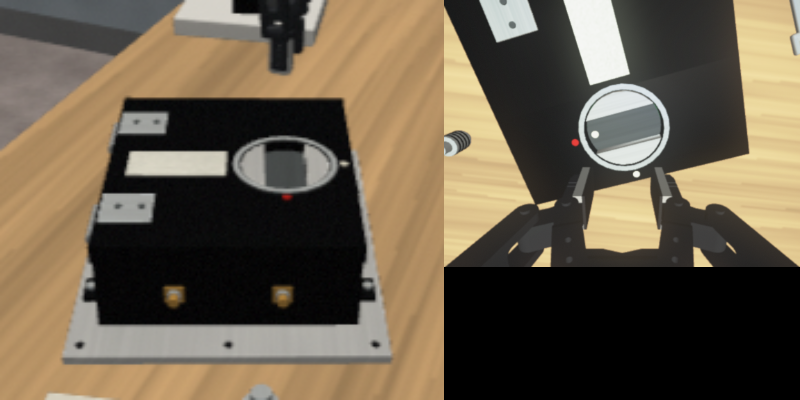

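The cover is flush. The slot lies parallel to the front edge, and the white dot at (595,134) sits at the red dot at (575,143). The gripper is clear of everything.

```bash
python3 -c "
from rig import *
print(sign_off())"
```

```text
the job is handed in; nothing more can be done
None
```

The cover is pushed down flush and the fastener is turned clockwise to its stop, so the cover is locked; the job is handed in, with the gripper clear and the loose parts never approached.

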